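# Pop the push-to-open caddy and swing its lid up

### The arm

A 6-joint arm with a two-finger parallel gripper is mounted at the origin on the work surface. World frame = base frame: x ahead of the robot, y to its left, z up, the work surface at z = 0. Lengths are in m, angles in rad, forces in N, time in s.
With the tool pointing down it reaches from about 0.375 to 0.9 m from the base axis. Payload 3.1 kg.
Tool frame: the origin (TCP) lies midway between the tips of the shut fingers; the grasp point (between the pads) lies 19 mm behind it; x points along the fingers, z is the direction in which the jaws open and shut, and the axes are right-handed (so a half turn about x gives the same grasp; the last joint's range is limited). The gripper opens to 85 mm and grips with 20 to 120 N. Pads are 22 mm wide; open, the fingers measure 114 mm over their backs; the gripper's body (76 mm by 85 mm) begins 54 mm behind the grasp point. The pads swing forward as they close: fully open they stand 13 mm farther back than shut.
Start: joints at [-1.353, 0.527, 1.433, -0, 1.181, -0.178], TCP at [0.242, -0.576, 0.211] pointing down, gripper open.
Joint ranges: [-3.08, 3.08], [-0.75, 2.2], [0.22, 2.44], [-1.43, 4.57], [0, 2.65], [-2.85, 2.85]. Speed limits (rad/s): [2.79, 2.79, 3.14, 3.14, 3.14, 3.14].

### API

Orientations are given as a unit quaternion [x, y, z, w].
In Python, from station import telemetry, optics, manip gives the robot as it stands.
- The arm moves only by the tool step_arm, never from a script. Its argument "commands" is a list of rows, each a list of 4 numbers: the shift along the tool's x, y, z in m, then the turn about the tool's x in rad. A call has 1 to 8 rows; each row is the pose to reach, as a shift and turn from the pose measured when the call began, along the tool's axes at that moment; what a row does not reach only later rows make up. A row lasts 1/12 s, in which the tool goes at most 41.7 mm and 7.16 degrees, less where a joint would pass 70% of its speed; a pose out of reach is approached as far as the arm can. A call with a gripper value outside its range is refused whole. "jaw" is the finger opening in m, from 0 to 0.0854, set as the call begins (left out, the last holds). The fingers move at their own pace and stop on an object; "grip_force" is the grip in N (left out, the last holds). Time passes only in rows, so rows that repeat a pose let the fingers close. It gives the time, the measured TCP pose, the force and the opening at its end, in the units of the state.
- telemetry.sense(): the state, without advancing time (a new reading comes with each control period).
- optics.snapshot(name): name is "scene" or "top"; returns the picture (480x640x3 uint8, red, green, blue); there is no depth.
- optics.camera_params(name): a dict with "mtx" (3x3 intrinsics, pixels), "origin" and "attitude" of the camera in the world. Camera axes: x right, y down, z forward; pixel columns grow to the right and rows downward; lengths in m; the calibration is good to about 2 mm. A picture is of the moment at which its call begins. camera_params takes no time and is no camera call.
- manip.sign_off(): hands the job in, once; it reports no verdict.
The state is a dict: "t": time; "q": joint angles; "qd": joint speeds; "tau": joint torques, N m; "tcp_pos": TCP position; "tool_rot": TCP orientation; "force": force on the tool from outside, world axes, zero at the start; "ft_torque": the same for the moment, N m; "finger_gap": opening from 0.0 (shut) to 1.0 (fully open).
Only numpy, scipy, OpenCV 4.12 (cv2) and the standard library are available. Lean on these libraries where they do the work, as an engineer would, in place of code of your own. Each camera call takes 0.05 s, during which the arm holds its last target.

### The job

On the tiled shelf, gently press down the front of the yellow lid until its push-to-open catch lets go, take the fingers away so that the spring lifts the lid ajar, about half open, by itself, then push its raised edge up and over with the closed fingertips until it tips past upright and stands fully open. Grip or lift nothing, leave the grey-lidded caddy shut and everything else where it is, and finish with the hand clear.

Things in the scene. Friction and masses are not known exactly. Their poses are not given: they have to be found in the camera images.
- caddy_yellow: white open-topped box with an inset yellow lid, 140 (x) by 120 (y) by 112 mm high, walls 8 mm, let into the shelf so that its rim stands 82 to 112 mm above it, fixed. Origin at the centre of its underside; x points from its front edge to its hinge side (away from the robot, give or take 0.35 rad), z up. Four low tins inside are part of it. It may stand to the left or right of the grey one
- caddy_yellow_hinge (a point): middle of the yellow lid's hinge line, in the caddy's frame 63 mm towards +x from its centre and 112 mm above its underside (level with the rim); axes as the caddy's, the hinge line is its y. Fixed
- lid_yellow (a joint): hinge of the yellow lid: 0 is shut and flush, positive is open; it can be pressed in to -0.07, the catch lets go at about -0.045 and the spring then (on release, within a second) lifts the lid to about 0.8 and holds it there. Above that the lid is free and falls back to 0.8 if let go before upright; past 1.57 it tips over by itself to its stop at 1.85 and stays
- lid_yellow_press (a point): small black dot, 22 mm wide, on top of the yellow lid, 95 mm from the hinge and midway across, 1 mm below the rim when shut: the place to press. Moves with the lid. It takes about 4 to 5 N and sinks about 4 mm before the catch lets go, 7 mm to a cushioned stop; 8 to 10 N is ample
- lid_yellow_edge (a point): middle of the yellow lid's rounded, 12 mm thick front edge, 122 mm from the hinge; moves with the lid. Lid 100 mm wide, 8 mm thick, 0.16 to 0.25 kg, so steep when ajar that upright fingers pushed slowly against its raised edge, towards the hinge and up, make it ride up. Shut, the edge is inside the front wall (1 mm gap); ajar, its underside is about 80 mm above the rim
- caddy_grey: a caddy like the other but with a grey lid, hinge on its +x side too; to be left shut. Same size, origin and axes
- lid_grey (a joint): hinge of the grey lid, same working; must stay shut (0)
- press: aluminium tortilla press, round plates 190 mm across, 90 mm high with its handle; origin under the centre. Leave
- colander: blue plastic colander, 220 mm across (280 mm over its handles), 95 mm high; origin under the centre. Leave
- spatula: stainless steel flat spatula, 280 mm long, lying in front of the caddies, long axis x; origin under its middle. Leave
- trivet: round red silicone trivet, 160 mm across, 8 mm thick; origin under the centre. Leave
- saltjar: amber glass salt jar with a steel cap, 48 mm across, 85 mm high, between the caddies; origin under the centre. Leave
- mug: white mug, 80 mm across, 90 mm high, to the left; origin under the centre. Leave

How it is judged:
By the outcome, as a careful person would: the job done as asked, in the order asked, and still so for the second after the job is handed in, with the robot touching nothing.
It also fails if it takes over 48 s, if anything falls off the work surface, if the arm or the gripper's body presses on something with over 40 N, if the wrist force passes 120 N, or if a joint passes its speed limit or range.

## Working session

There is one attempt and no reset: what is moved stays moved. The work goes in short steps, Python scripts to look and compute and a tool call to move; the robot and the scene stay as the last step left them, time stands still between calls to the robot, and variables do not carry over. Pictures are saved under pics/ and viewed, and the job is handed in when it is done.

Besides the shell and the picture viewer there is one more tool, called after ">>>" as name([rows], argument=value, ...), one row to a line, values as JSON. step_arm: Moves the arm, as the interface text tells. Its arguments: {"type":"object","properties":{"commands":{"type":"array","items":{"type":"array","items":{"type":"number"}}},"jaw":{"type":"number"},"grip_force":{"type":"number"}},"required":["commands"]}

```bash
ls; mkdir -p pics; python3 - <<'E'
from station import telemetry, optics
import cv2
print(telemetry.sense())
for n in("scene","top"):
    p=optics.camera_params(n);print(n,p)
    cv2.imwrite(f"pics/{n}0.png",optics.snapshot(n)[:,:,::-1])
E
```

```text
pics
{'t': 0.0, 'q': array([-1.35249376e+00,  5.28469043e-01,  1.43389255e+00, -7.93667230e-06,
        1.18139694e+00, -1.78535322e-01]), 'qd': array([ 0.00079613,  0.00023814, -0.00074869,  0.00047014, -0.00045496,
        0.00134785]), 'tau': array([-5.08620542e-04, -4.42353129e+01, -1.78022915e+01, -2.68082676e-04,
        8.42540700e-03, -4.26008157e-06]), 'tcp_pos': array([ 0.24140373, -0.57568034,  0.210135  ]), 'tool_rot': array([ 0.39215757,  0.58930368, -0.39110011,  0.58819582]), 'force': array([-0.72799959,  0.07551949,  0.0588306 ]), 'ft_torque': array([-0.04350967,  0.01389646,  0.0099627 ]), 'finger_gap': 1.0007139707967294}
scene {'mtx': array([[543.00068629,   0.        , 318.57927607],
       [  0.        , 543.00068629, 238.0242555 ],
       [  0.        ,   0.        ,   1.        ]]), 'origin': array([ 1.14289061, -0.65249702,  1.25149728]), 'attitude': array([ 0.88851412,  0.33432461, -0.10985545, -0.29445116])}
top {'mtx': array([[502.45407908,   0.        , 316.55746384],
       [  0.        , 502.45407908, 235.1281302 ],
       [  0.        ,   0.        ,   1.        ]]), 'origin': array([ 0.49439975, -0.01712001,  1.40550539]), 'attitude': array([ 0.71615901, -0.69698074,  0.02404006, -0.02749913])}
```

View pics/scene0.png

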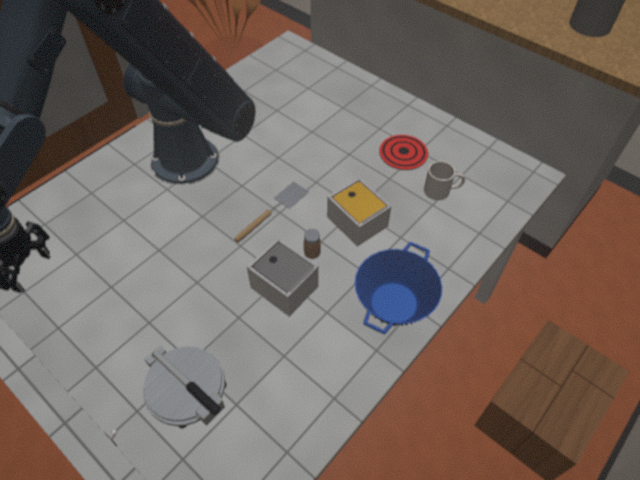

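View pics/top0.png

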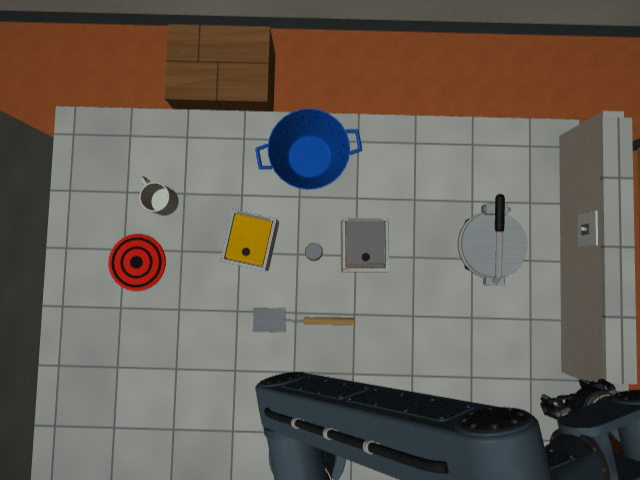

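The yellow caddy is at about (250,240) in the top view and (360,208) in the scene view. Its black dot is at about (246,252) top and (352,195) scene. I'll measure it more closely.

```bash
cat > h.py <<'E'
import numpy as np, cv2
from scipy.spatial.transform import Rotation as R
from scipy.optimize import least_squares
from station import optics
def cam(n):
    p=optics.camera_params(n); return p["mtx"],np.array(p["origin"]),R.from_quat(p["attitude"]).as_matrix()
def ray(n,uv):
    K,o,A=cam(n); d=A@np.linalg.solve(K,[uv[0],uv[1],1]); return o,d/np.linalg.norm(d)
def atz(n,uv,z):
    o,d=ray(n,uv); return o+d*(z-o[2])/d[2]
def tri(a,b):
    o1,d1=ray("scene",a);o2,d2=ray("top",b)
    s=np.linalg.lstsq(np.c_[d1,-d2],o2-o1,rcond=None)[0]
    p,q=o1+s[0]*d1,o2+s[1]*d2
    return (p+q)/2,np.linalg.norm(p-q)
def proj(n,P):
    K,o,A=cam(n); c=(np.atleast_2d(P)-o)@A; u=c@K.T; return u[:,:2]/u[:,2:]
E
python3 - <<'E'
import cv2,numpy as np
from h import *
for n,(x0,y0,w,h) in dict(scene=(310,165,100,85),top=(205,195,100,85)).items():
    im=cv2.imread(f"pics/{n}0.png"); c=im[y0:y0+h,x0:x0+w]
    cv2.imwrite(f"pics/{n}0c.png",cv2.resize(c,None,fx=7,fy=7,interpolation=cv2.INTER_CUBIC))
    hsv=cv2.cvtColor(im,cv2.COLOR_BGR2HSV)
    m=cv2.inRange(hsv,(15,120,80),(35,255,255)); m[:y0]=0;m[y0+h:]=0;m[:,:x0]=0;m[:,x0+w:]=0
    ct=max(cv2.findContours(m,cv2.RETR_EXTERNAL,cv2.CHAIN_APPROX_NONE)[0],key=cv2.contourArea)
    print(n,cv2.contourArea(ct),cv2.boxPoints(cv2.minAreaRect(ct)).round(1).tolist(), cv2.approxPolyDP(ct,4,True)[:,0].tolist())
    f=np.zeros_like(m);cv2.drawContours(f,[ct],-1,1,-1)
    g=cv2.cvtColor(im,cv2.COLOR_BGR2GRAY).astype(float); med=np.median(g[(m>0)])
    f=cv2.erode(f,np.ones((5,5),np.uint8)); wt=np.where(f>0,np.clip(med-25-g,0,None),0)
    ys,xs=np.mgrid[:480,:640]; print("dot",(wt*xs).sum()/wt.sum(),(wt*ys).sum()/wt.sum(),(wt>0).sum())
E
```

```text
scene 1048.5 [[333.0, 197.0], [355.0, 175.0], [385.0, 205.0], [363.0, 227.0]] [[357, 182], [334, 198], [360, 222], [384, 204]]
dot 351.40508339952345 193.94757744241463 40
top 1699.5 [[224.39999389648438, 257.8999938964844], [234.39999389648438, 212.60000610351562], [272.29998779296875, 221.10000610351562], [262.29998779296875, 266.29998779296875]] [[235, 213], [226, 257], [262, 264], [271, 221]]
dot 245.53861321064738 251.32829444627012 60
```

View pics/top0c.png

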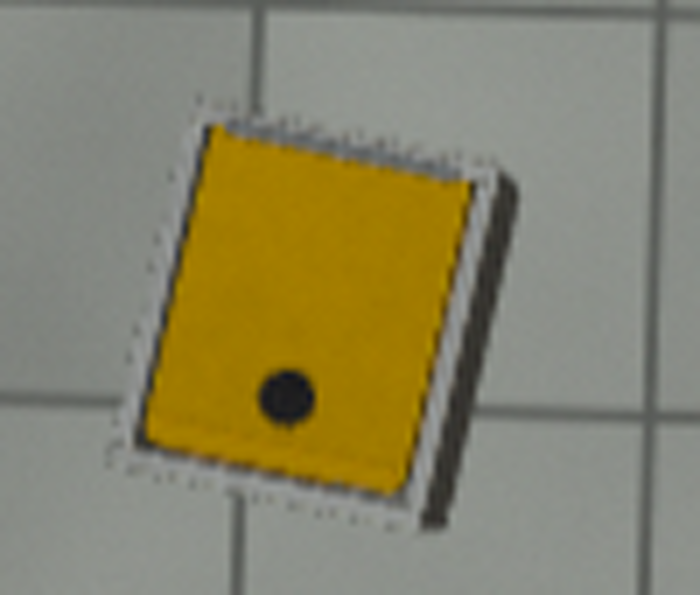

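View pics/scene0c.png

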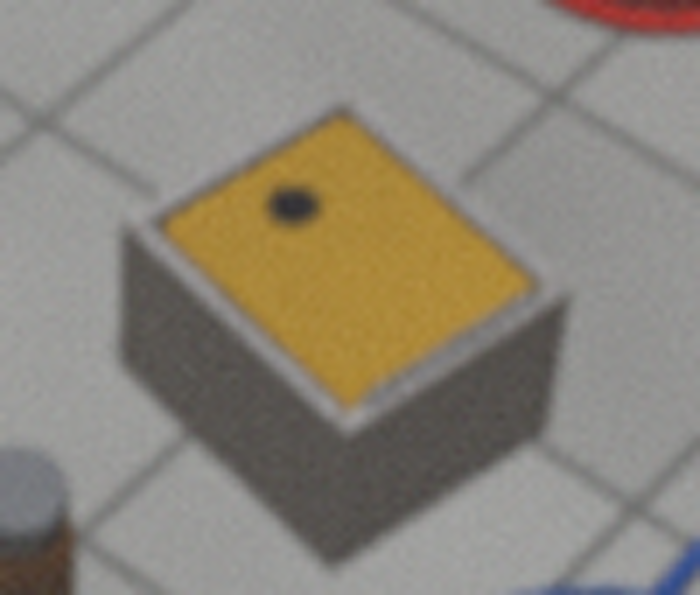

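```bash
cat > fit.py <<'E'
from h import *
T={'fl':(143,442),'fr':(403,497),'bl':(210,125),'br':(475,183)}
S={'fr':(163,222),'fl':(343,110),'bl':(537,287),'br':(347,408)}
dt=(245.54,251.33); ds=(351.4,193.95)
t={k:(205+(v[0]+.5)/7-.5,195+(v[1]+.5)/7-.5) for k,v in T.items()}
s={k:(310+(v[0]+.5)/7-.5,165+(v[1]+.5)/7-.5) for k,v in S.items()}
print("dot tri",tri(ds,dt))
for k in t: print(k,tri(s[k],t[k]))
def pts(p):
    x,y,a,z,xb=p;c,n=np.cos(a),np.sin(a)
    L=np.array([[-32,0,-1],[-59,50,-1],[-59,-50,-1],[xb,50,-1],[xb,-50,-1]])/1000
    return np.c_[x+c*L[:,0]-n*L[:,1],y+n*L[:,0]+c*L[:,1],z+L[:,2]]
pt=np.array([dt]+[t[k] for k in('fl','fr','bl','br')]);ps=np.array([ds]+[s[k] for k in('fl','fr','bl','br')])
r=least_squares(lambda p:np.r_[(proj("top",pts(np.r_[p[:4],p[4]*1000]))-pt).ravel(),(proj("scene",pts(np.r_[p[:4],p[4]*1000]))-ps).ravel()],[.5,.15,-.2,.1,.057])
print(r.x,np.degrees(r.x[2]),r.fun.reshape(-1,2).round(2).tolist())
p=r.x;print(pts(np.r_[p[:4],p[4]*1000]))
E
python3 fit.py
```

```text
dot tri (array([0.54313516, 0.17565866, 0.09157198]), np.float64(0.0010925409583207267))
fl (array([0.52544227, 0.22914603, 0.09200499]), np.float64(0.002395756639309551))
fr (array([0.50852716, 0.13217622, 0.09255059]), np.float64(0.005040082191401118))
bl (array([0.64392121, 0.20761884, 0.0912889 ]), np.float64(0.0012070811375756334))
br (array([0.62536331, 0.10785877, 0.09281239]), np.float64(0.0010500551887956257))
[ 0.57471759  0.16940381 -0.1874622   0.09298713  0.06101002] -10.740793068193215 [[-0.05, -0.21], [-0.45, -0.58], [-0.3, -0.28], [0.29, 0.12], [-0.51, -0.12], [-0.21, 0.01], [-0.16, 0.09], [-1.4, 0.21], [0.16, -0.09], [0.02, -0.02]]
[[0.54327822 0.17536752 0.09198713]
 [0.52606956 0.22952343 0.09198713]
 [0.50743295 0.13127539 0.09198713]
 [0.64397705 0.20715762 0.09198713]
 [0.62534043 0.10890959 0.09198713]]
```

```bash
cat >> h.py <<'E'
from station import telemetry
C=np.array([0.5747,0.1694]); YAW=-0.1875; RIM=0.093
cx=np.array([np.cos(YAW),np.sin(YAW),0]); cy=np.array([-np.sin(YAW),np.cos(YAW),0])
HINGE=np.r_[C,RIM]+0.063*cx
def go(*targets):
    s=telemetry.sense(); A=R.from_quat(s["tool_rot"]).as_matrix()
    z=A[:,2]; best=[]
    for tgt in (cy,-cy):
        b=A.T@tgt; best.append(np.arctan2(-b[1],b[2]))
    print("t",s["t"],"tcp",s["tcp_pos"].round(4),"F",s["force"].round(2),"gap",s["finger_gap"],"q6",s["q"].round(3))
    print("tool axes",A.round(3).tolist(),"turn options (z->+cy,-cy)",best)
    for T in targets: print(np.round(T,4),"->",(A.T@(np.array(T)-s["tcp_pos"])).round(4))
E
python3 - <<'E'
from h import *
dot=HINGE-0.095*cx-[0,0,.001]
print(dot,HINGE)
go(dot+[0,0,.1],dot+[0,0,.02])
E
```

```text
[0.54326085 0.17536491 0.092     ] [0.63659582 0.15765659 0.093     ]
t 0.1 tcp [ 0.2414 -0.5757  0.2102] F [ 0.18  0.44 -0.55] gap 1.0004020559242324 q6 [-1.352  0.528  1.434 -0.     1.181 -0.179]
tool axes [[-0.0, 0.922, 0.386], [0.002, 0.386, -0.922], [-1.0, 0.0, -0.002]] turn options (z->+cy,-cy) [np.float64(-2.5572843504590823), np.float64(0.5843083031307108)]
[0.5433 0.1754 0.192 ] -> [ 0.0195  0.5687 -0.5761]
[0.5433 0.1754 0.112 ] -> [ 0.0995  0.5686 -0.5759]
```

>>> step_arm([
  [0,0.024,-0.024,-0.107],
  [0,0.048,-0.048,-0.214],
  [0,0.072,-0.072,-0.32],
  [0,0.096,-0.096,-0.427],
  [0,0.12,-0.12,-0.534],
  [0,0.144,-0.144,-0.64],
  [0,0.168,-0.168,-0.747],
  [0,0.19,-0.192,-0.854],
], jaw=0, grip_force=20)

```text
t: 0.77
tcp_pos: [0.3427, -0.3233, 0.2104]
tool_rot: [0.112, 0.699, -0.11, 0.698]
force: [1.0, -0.6, 0.5]
finger_gap: 0.0
```

```bash
python3 - <<'E'
from h import *
dot=HINGE-0.095*cx-[0,0,.001]
go(dot+[0,0,.1])
E
```

```text
t 0.7667 tcp [ 0.3427 -0.3233  0.2104] F [ 0.97 -0.63  0.49] gap 0.00018577905287373573 q6 [-9.950e-01  3.240e-01  1.806e+00  1.000e-03  1.015e+00 -6.800e-01]
tool axes [[-0.001, 0.31, 0.951], [0.003, 0.951, -0.31], [-1.0, 0.002, -0.001]] turn options (z->+cy,-cy) [np.float64(-1.698202895646306), np.float64(1.4433897579434873)]
[0.5433 0.1754 0.192 ] -> [0.0196 0.5363 0.0362]
```

>>> step_arm([
  [0,0.034,0.002,-0.107],
  [0,0.068,0.004,-0.214],
  [0,0.102,0.006,-0.32],
  [0,0.136,0.009,-0.427],
  [0,0.17,0.011,-0.534],
  [0,0.204,0.013,-0.64],
  [0,0.238,0.015,-0.747],
  [0,0.27,0.018,-0.854],
])

```text
t: 1.43
tcp_pos: [0.4433, -0.0702, 0.2108]
tool_rot: [-0.189, 0.681, 0.191, 0.681]
force: [1.1, 0.3, 0.1]
finger_gap: 0.0
```

```bash
python3 - <<'E'
from h import *
dot=HINGE-0.095*cx-[0,0,.001]
go(dot+[0,0,.1])
E
```

```text
t 1.4333 tcp [ 0.4433 -0.0702  0.2108] F [1.08 0.35 0.1 ] gap 0.0003920482437809024 q6 [-0.408  0.293  1.856  0.003  0.996 -0.955]
tool axes [[-0.001, -0.518, 0.855], [0.003, 0.855, 0.518], [-1.0, 0.003, 0.0]] turn options (z->+cy,-cy) [np.float64(-0.8387213633984631), np.float64(2.30287129019133)]
[0.5433 0.1754 0.192 ] -> [0.0195 0.1582 0.2127]
```

>>> step_arm([
  [0.002,0.021,0.028,-0.12],
  [0.004,0.042,0.056,-0.24],
  [0.006,0.063,0.085,-0.36],
  [0.008,0.085,0.114,-0.48],
  [0.01,0.107,0.144,-0.6],
  [0.012,0.128,0.172,-0.72],
  [0.013,0.148,0.199,-0.839],
  [0.013,0.158,0.213,-0.839],
])

```text
t: 2.1
tcp_pos: [0.5444, 0.1789, 0.1979]
tool_rot: [-0.451, 0.542, 0.454, 0.544]
force: [-0.3, 0.2, -0.5]
finger_gap: 0.001
```

```bash
python3 - <<'E'
from h import *
dot=HINGE-0.095*cx-[0,0,.001]
go(dot+[0,0,.1])
for n in ("scene","top"): cv2.imwrite(f"pics/{n}1.png",cv2.resize(optics.snapshot(n)[120:320,200:466,::-1],None,fx=3,fy=3))
E
```

```text
t 2.1 tcp [0.5444 0.1789 0.1979] F [-0.3   0.24 -0.47] gap 0.0006555397716988266 q6 [ 0.12   0.473  1.58   0.005  1.089 -1.272]
tool axes [[-0.001, -0.984, 0.18], [0.004, 0.18, 0.984], [-1.0, 0.002, 0.004]] turn options (z->+cy,-cy) [np.float64(0.006879494588236118), np.float64(-3.1347131590015573)]
[0.5433 0.1754 0.192 ] -> [ 0.0059  0.0005 -0.0037]
```

View pics/scene1.png

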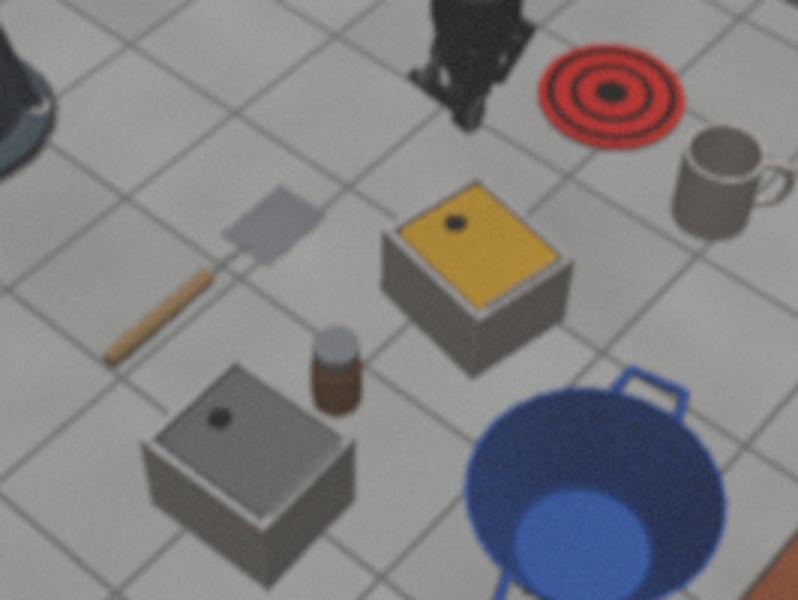

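View pics/top1.png

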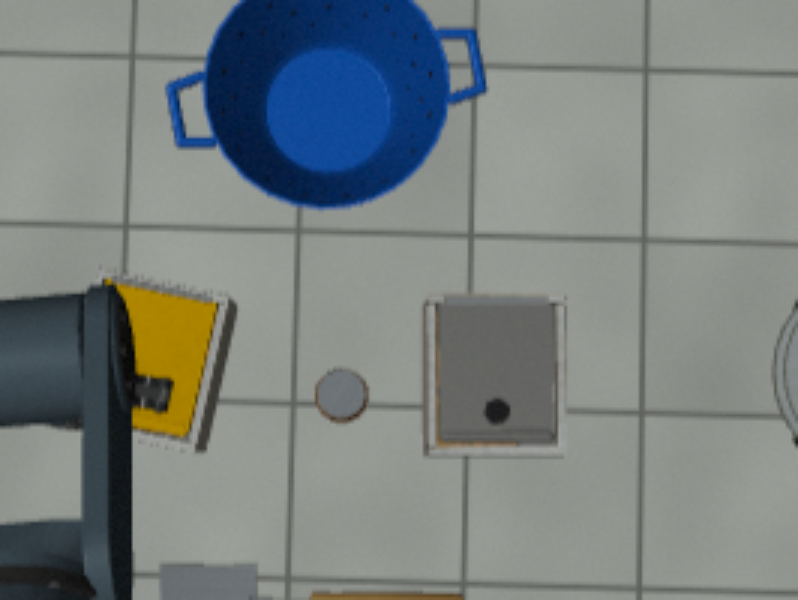

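Both views show the shut fingers above the yellow lid's dot. In the scene crop the tip is at (470,130), and everything else is undisturbed. Next I'll descend to just above the lid.

>>> step_arm([
  [0.02,0,-0.003,0.007],
  [0.045,0,-0.0037,0.007],
  [0.07,0,-0.0037,0.007],
  [0.085,0,-0.0037,0.007],
  [0.095,0,-0.0037,0.007],
  [0.099,0,-0.0037,0.007],
  [0.099,0,-0.0037,0.007],
])

```text
t: 2.78
tcp_pos: [0.543, 0.1741, 0.0982]
tool_rot: [-0.448, 0.545, 0.451, 0.545]
force: [-0.2, 0.3, -0.2]
finger_gap: -0.002
```

```bash
python3 - <<'E'
from h import *
dot=HINGE-0.095*cx-[0,0,.001]
go(dot)
for n in ("scene",): cv2.imwrite(f"pics/{n}2.png",cv2.resize(optics.snapshot(n)[140:240,300:433,::-1],None,fx=6,fy=6))
E
```

```text
t 2.7833 tcp [0.543  0.1741 0.0982] F [-0.23  0.28 -0.16] gap -0.0020653688163402516 q6 [ 0.112  0.609  1.669  0.005  0.865 -1.27 ]
tool axes [[-0.003, -0.982, 0.19], [0.003, 0.19, 0.982], [-1.0, 0.003, 0.003]] turn options (z->+cy,-cy) [np.float64(-0.003779547279858868), np.float64(3.137813106309934)]
[0.5433 0.1754 0.092 ] -> [ 0.0062 -0.      0.0012]
```

View pics/scene2.png

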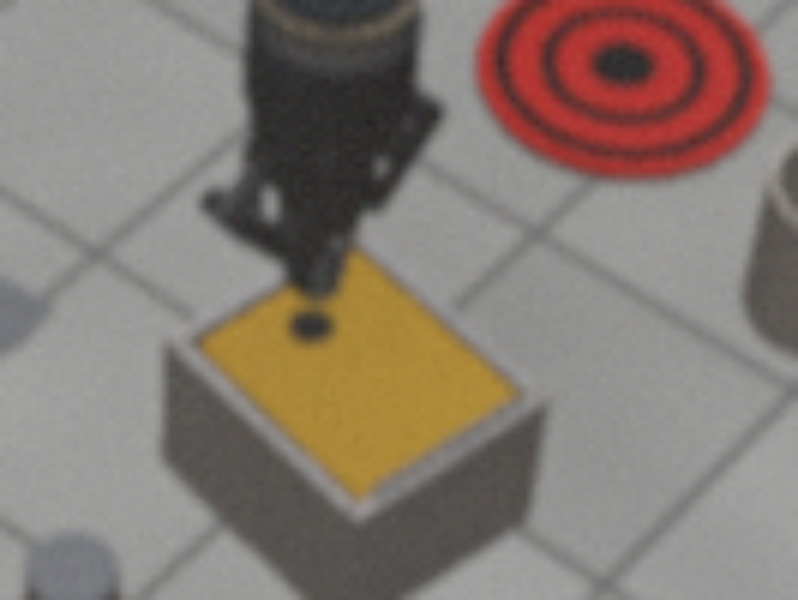

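```bash
python3 - <<'E'
from h import *
s=telemetry.sense(); P=s["tcp_pos"]
dot=HINGE-0.095*cx-[0,0,.001]
for p in (P,P+.011*cx-.014*cy,P+.011*cx+.014*cy,P-.011*cx-.014*cy,dot): print((proj("scene",p)-[300,140])*6, proj("top",p))
i=optics.snapshot("scene")[165:205,330:375,::-1]
cv2.imwrite("pics/s3.png",cv2.resize(cv2.convertScaleAbs(i,alpha=2.0),None,fx=14,fy=14,interpolation=cv2.INTER_CUBIC))
i=optics.snapshot("top")[200:280,205:305,::-1]
cv2.imwrite("pics/t3.png",cv2.resize(cv2.convertScaleAbs(i,alpha=1.6),None,fx=7,fy=7,interpolation=cv2.INTER_CUBIC))
E
```

```text
[[307.39988994 315.41702228]] [[245.4672151 250.8304054]]
[[299.63787023 343.27293701]] [[251.64886821 247.84865788]]
[[345.2725664  315.51296446]] [[241.17252029 245.56120359]]
[[269.52703013 315.32107963]] [[249.76878008 256.10803629]]
[[307.10781852 323.72749866]] [[245.48759422 251.12518498]]
```

View pics/s3.png

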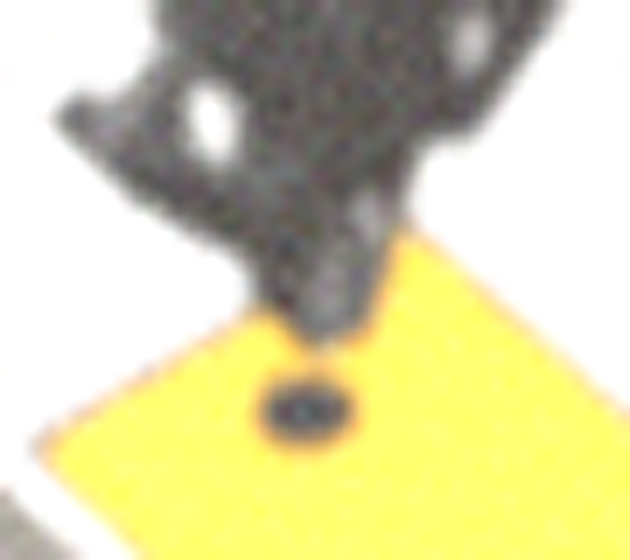

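View pics/t3.png

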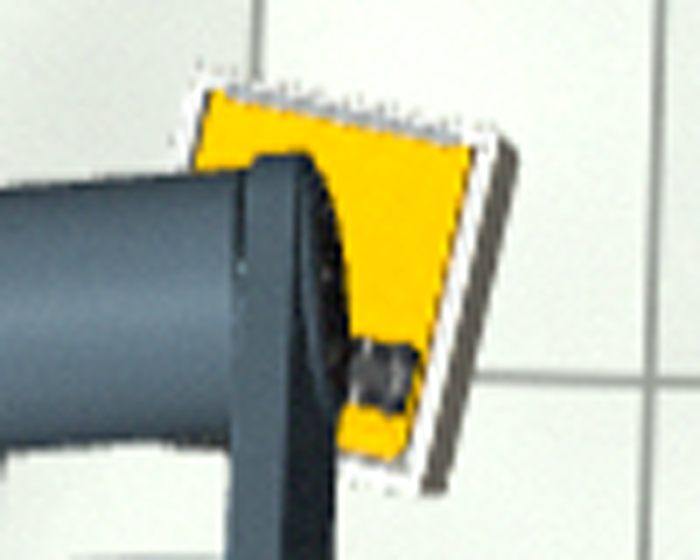

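The tip looks slightly higher in the image than the projection predicts. I'll go down slowly and let the force tell me where contact is.

>>> step_arm([
  [0.002,0,0.001,0],
  [0.004,0,0.001,0],
  [0.006,0,0.001,0],
  [0.006,0,0.001,0],
])

```text
t: 3.27
tcp_pos: [0.5445, 0.1758, 0.0939]
tool_rot: [-0.449, 0.544, 0.451, 0.546]
force: [-0.2, -0.7, -0.1]
finger_gap: 0.003
```

```bash
python3 - <<'E'
from h import *
dot=HINGE-0.095*cx-[0,0,.001]
go(dot)
i=optics.snapshot("scene")[165:205,330:375,::-1]
cv2.imwrite("pics/s4.png",cv2.resize(i,None,fx=14,fy=14,interpolation=cv2.INTER_CUBIC))
E
```

```text
t 3.2667 tcp [0.5445 0.1758 0.0939] F [-0.19 -0.68 -0.14] gap 0.003368684788404927 q6 [ 0.115  0.616  1.67   0.005  0.853 -1.268]
tool axes [[0.001, -0.982, 0.189], [0.004, 0.189, 0.982], [-1.0, -0.0, 0.004]] turn options (z->+cy,-cy) [np.float64(-0.003057032087303173), np.float64(3.13853562150249)]
[0.5433 0.1754 0.092 ] -> [ 0.0019  0.0012 -0.0007]
```

View pics/s4.png

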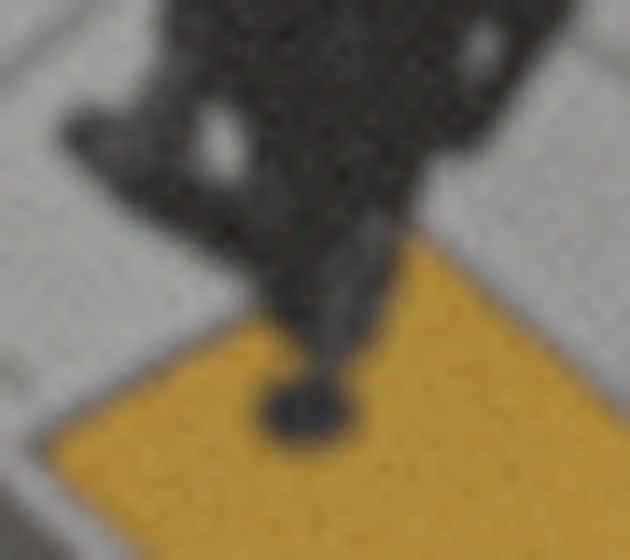

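>>> step_arm([
  [0.001,0.001,0,0],
  [0.002,0.001,0,0],
  [0.003,0.001,0,0],
  [0.003,0.001,0,0],
])

```text
t: 3.65
tcp_pos: [0.5434, 0.176, 0.0907]
tool_rot: [-0.449, 0.544, 0.451, 0.546]
force: [-0.0, 0.4, -0.7]
finger_gap: 0.003
```

```bash
python3 - <<'E'
from h import *
dot=HINGE-0.095*cx-[0,0,.001]
go(dot)
i=optics.snapshot("scene")[165:205,330:375,::-1]
cv2.imwrite("pics/s5.png",cv2.resize(i,None,fx=14,fy=14,interpolation=cv2.INTER_CUBIC))
print(proj("scene",[[0.5444,0.1789,0.1979]]))
E
```

```text
t 3.65 tcp [0.5434 0.176  0.0907] F [-0.01  0.38 -0.69] gap 0.003216534444210965 q6 [ 0.116  0.62   1.674  0.005  0.845 -1.268]
tool axes [[0.001, -0.982, 0.189], [0.004, 0.189, 0.982], [-1.0, 0.0, 0.004]] turn options (z->+cy,-cy) [np.float64(-0.0029929289024407833), np.float64(3.1385997246873525)]
[0.5433 0.1754 0.092 ] -> [-0.0013  0.     -0.0006]
[[354.32021279 167.24557066]]
```

View pics/s5.png

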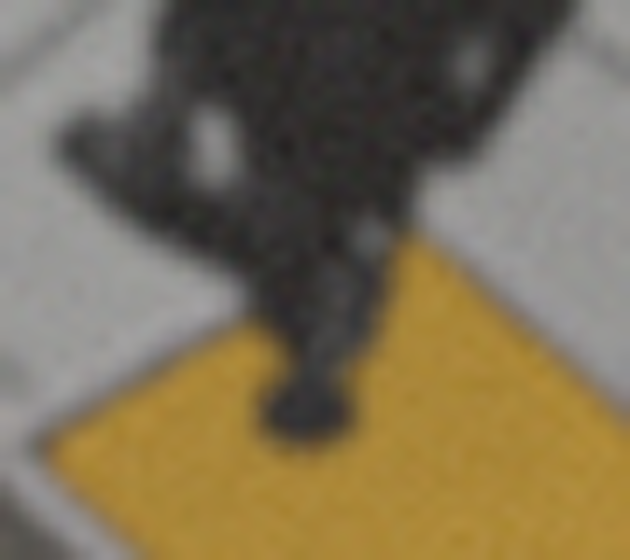

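>>> step_arm([
  [0.001,0,0,0],
  [0.002,0,0,0],
  [0.003,0,0,0],
  [0.003,0,0,0],
])

```text
t: 4.03
tcp_pos: [0.5433, 0.176, 0.0875]
tool_rot: [-0.449, 0.544, 0.451, 0.546]
force: [-0.6, -0.0, 0.5]
finger_gap: -0.004
```

>>> step_arm([
  [0.001,0,0,0],
  [0.002,0,0,0],
  [0.003,0,0,0],
  [0.003,0,0,0],
])

```text
t: 4.37
tcp_pos: [0.5431, 0.1759, 0.0843]
tool_rot: [-0.449, 0.544, 0.451, 0.546]
force: [0.3, 0.3, 0.1]
finger_gap: -0.004
```

```bash
python3 - <<'E'
from h import *
dot=HINGE-0.095*cx-[0,0,.001]
go(dot)
i=optics.snapshot("scene")[165:205,330:375,::-1]
cv2.imwrite("pics/s6.png",cv2.resize(i,None,fx=14,fy=14,interpolation=cv2.INTER_CUBIC))
E
```

```text
t 4.3667 tcp [0.5431 0.1759 0.0843] F [0.33 0.25 0.06] gap -0.003751871714437881 q6 [ 0.116  0.631  1.678  0.005  0.832 -1.268]
tool axes [[-0.0, -0.982, 0.189], [0.004, 0.189, 0.982], [-1.0, 0.001, 0.004]] turn options (z->+cy,-cy) [np.float64(-0.003039822442044568), np.float64(3.1385528311477486)]
[0.5433 0.1754 0.092 ] -> [-0.0077 -0.0002 -0.0005]
```

View pics/s6.png

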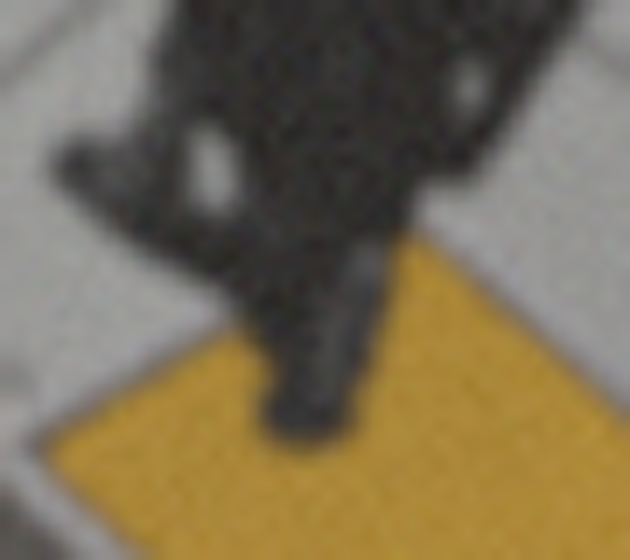

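>>> step_arm([
  [0.001,0,0,0],
  [0.002,0,0,0],
  [0.003,0,0,0],
  [0.003,0,0,0],
])

```text
t: 4.75
tcp_pos: [0.543, 0.1759, 0.0811]
tool_rot: [-0.449, 0.545, 0.451, 0.546]
force: [-0.2, 1.1, 0.4]
finger_gap: -0.002
```

>>> step_arm([
  [0.001,0,0,0],
  [0.002,0,0,0],
  [0.002,0,0,0],
])

```text
t: 5.0
tcp_pos: [0.5429, 0.1759, 0.0789]
tool_rot: [-0.449, 0.545, 0.451, 0.546]
force: [0.6, 0.5, -0.1]
finger_gap: 0.001
```

```bash
python3 - <<'E'
from h import *
go()
i=optics.snapshot("scene")[165:205,330:375,::-1]
cv2.imwrite("pics/s7.png",cv2.resize(i,None,fx=14,fy=14,interpolation=cv2.INTER_CUBIC))
E
```

```text
t 5.0 tcp [0.5429 0.1759 0.0789] F [ 0.57  0.5  -0.05] gap 0.0008928084166586669 q6 [ 0.116  0.639  1.681  0.005  0.822 -1.268]
tool axes [[-0.001, -0.982, 0.189], [0.004, 0.189, 0.982], [-1.0, 0.002, 0.003]] turn options (z->+cy,-cy) [np.float64(-0.0031451012616021223), np.float64(3.138447552328191)]
```

View pics/s7.png

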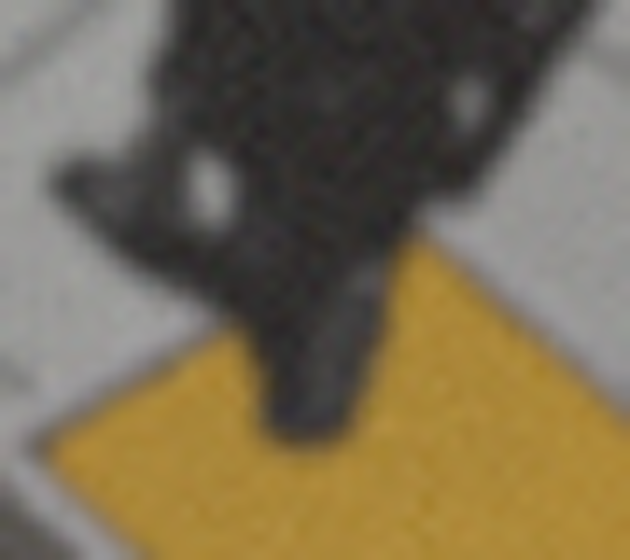

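>>> step_arm([
  [0.001,0,0,0],
  [0.002,0,0,0],
  [0.002,0,0,0],
])

```text
t: 5.3
tcp_pos: [0.5427, 0.1759, 0.0768]
tool_rot: [-0.449, 0.545, 0.451, 0.546]
force: [-0.1, -0.7, -0.5]
finger_gap: -0.001
```

>>> step_arm([
  [0.001,0,0,0],
  [0.002,0,0,0],
  [0.002,0,0,0],
])

```text
t: 5.55
tcp_pos: [0.5426, 0.1759, 0.0746]
tool_rot: [-0.449, 0.545, 0.451, 0.546]
force: [0.1, -0.3, -0.2]
finger_gap: 0.003
```

```bash
python3 - <<'E'
from h import *
go()
i=optics.snapshot("scene")[165:205,330:375,::-1]
cv2.imwrite("pics/s8.png",cv2.resize(i,None,fx=14,fy=14,interpolation=cv2.INTER_CUBIC))
E
```

```text
t 5.55 tcp [0.5426 0.1759 0.0746] F [ 0.09 -0.32 -0.21] gap 0.002679621544501271 q6 [ 0.116  0.646  1.684  0.005  0.813 -1.268]
tool axes [[-0.001, -0.982, 0.189], [0.004, 0.189, 0.982], [-1.0, 0.002, 0.003]] turn options (z->+cy,-cy) [np.float64(-0.003119503355255736), np.float64(3.1384731502345375)]
```

View pics/s8.png

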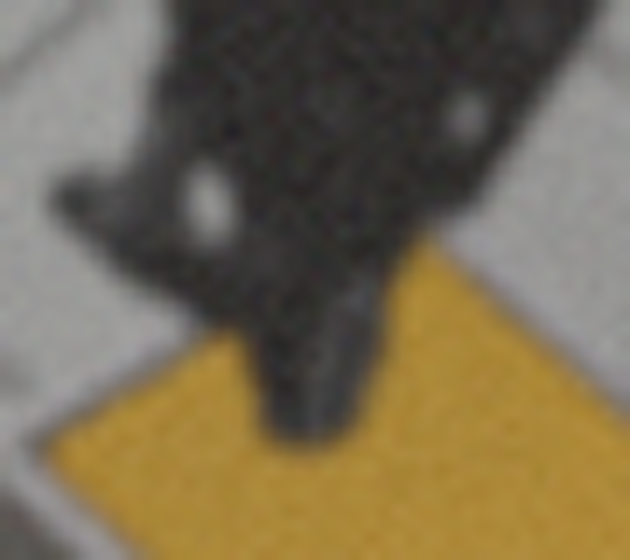

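>>> step_arm([
  [0.001,0,0,0],
  [0.002,0,0,0],
  [0.002,0,0,0],
])

```text
t: 5.85
tcp_pos: [0.5425, 0.1759, 0.0724]
tool_rot: [-0.449, 0.545, 0.451, 0.546]
force: [-0.6, -0.7, -0.1]
finger_gap: -0.0
```

>>> step_arm([
  [0.001,0,0,0],
  [0.002,0,0,0],
  [0.002,0,0,0],
])

```text
t: 6.1
tcp_pos: [0.5426, 0.1759, 0.0707]
tool_rot: [-0.449, 0.545, 0.451, 0.546]
force: [-0.6, 0.8, 3.7]
finger_gap: 0.0
```

Contact: 3.7 N at a reported TCP z of 0.0707. The real fingertips are therefore about 20 mm above the reported TCP. I'll keep pressing.

>>> step_arm([
  [0.001,0,0,0],
  [0.002,0,0,0],
  [0.003,0,0,0],
  [0.003,0,0,0],
])

```text
t: 6.43
tcp_pos: [0.5428, 0.1759, 0.068]
tool_rot: [-0.449, 0.545, 0.451, 0.546]
force: [-1.1, -0.5, 3.5]
finger_gap: -0.002
```

>>> step_arm([
  [0.001,0,0,0],
  [0.002,0,0,0],
  [0.002,0,0,0],
])

```text
t: 6.68
tcp_pos: [0.5429, 0.1759, 0.066]
tool_rot: [-0.449, 0.545, 0.451, 0.546]
force: [-0.3, -0.4, 4.4]
finger_gap: 0.001
```

>>> step_arm([
  [0.001,0,0,0],
  [0.002,0,0,0],
  [0.002,0,0,0],
])

```text
t: 6.93
tcp_pos: [0.543, 0.1759, 0.0646]
tool_rot: [-0.449, 0.545, 0.451, 0.546]
force: [-2.3, -1.1, 9.4]
finger_gap: 0.002
```

The force is 9.4 N, so the lid is at its cushioned stop. I'll withdraw quickly, up and back towards the robot (tool +y).

>>> step_arm([
  [-0.035,0.0,0,0],
  [-0.068,0.02,0,0],
  [-0.1,0.045,0,0],
  [-0.13,0.07,0,0],
  [-0.13,0.09,0,0],
  [-0.13,0.09,0,0],
])

```text
t: 7.43
tcp_pos: [0.4508, 0.1931, 0.1957]
tool_rot: [-0.449, 0.545, 0.452, 0.545]
force: [0.4, -0.6, -0.2]
finger_gap: -0.004
```

>>> step_arm([
  [0,0,0,0],
  [0,0,0,0],
  [0,0,0,0],
  [0,0,0,0],
  [0,0,0,0],
  [0,0,0,0],
])

```text
t: 7.93
tcp_pos: [0.4512, 0.1929, 0.1951]
tool_rot: [-0.449, 0.545, 0.452, 0.545]
force: [-0.1, -0.4, -0.3]
finger_gap: 0.0
```

```bash
python3 - <<'E'
from h import *
go()
for n in ("scene","top"): cv2.imwrite(f"pics/{n}9.png",cv2.resize(optics.snapshot(n)[130:280,200:400,::-1],None,fx=4,fy=4,interpolation=cv2.INTER_CUBIC))
E
```

```text
t 7.9333 tcp [0.4512 0.1929 0.1951] F [-0.14 -0.36 -0.34] gap 0.00038351494456507785 q6 [ 0.173  0.371  1.78   0.005  0.993 -1.211]
tool axes [[-0.003, -0.982, 0.188], [0.004, 0.188, 0.982], [-1.0, 0.003, 0.003]] turn options (z->+cy,-cy) [np.float64(-0.0018051297701163998), np.float64(3.1397875238196766)]
```

View pics/scene9.png

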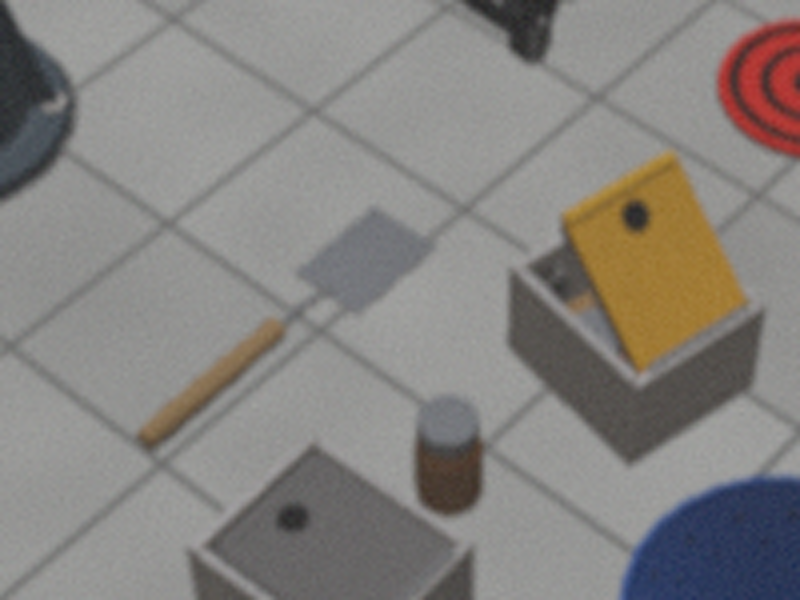

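View pics/top9.png

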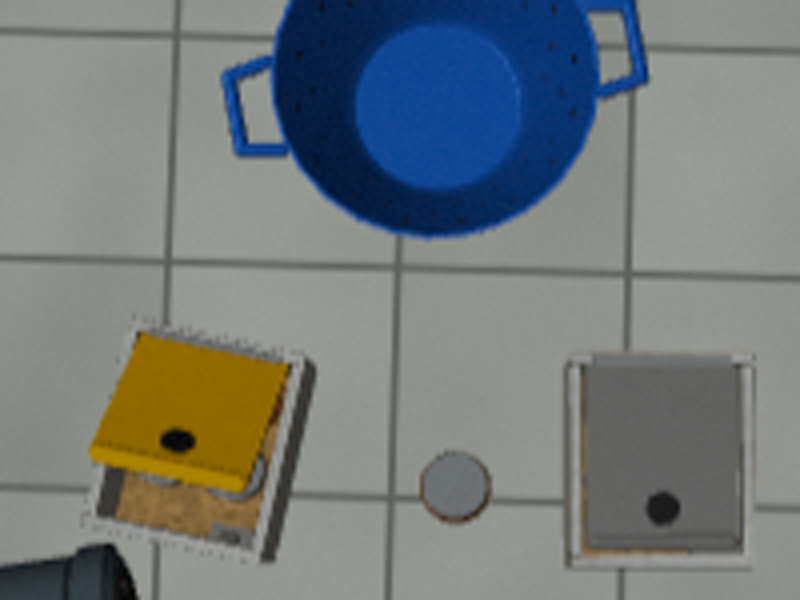

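The lid popped ajar. The scene crop shows its raised edge from (565,220) to (675,155), and the top crop shows the dot shifted to (177,440). The grey lid is still shut. I'll check the angle by triangulating the dot and edge.

```bash
python3 - <<'E'
from h import *
def rep(n,a,b):
    P,e=tri(a,b); d=P-HINGE; print(n,P.round(4),"err",round(e,4),"u,v,w",(d@cx).round(4),(d@cy).round(4),d[2].round(4),"ang",np.arctan2(d[2],-d@cx).round(3))
f=lambda p:(p[0]/4+200-.4,p[1]/4+130-.4)
rep("dot",f((636,215)),f((177,440)))
rep("edge corner L",f((676,155)),f((92,450)))
rep("edge corner R",f((563,215)),f((250,480)))
E
```

```text
dot [0.5691 0.1705 0.1591] err 0.0005 u,v,w -0.0687 0.0 0.0661 ang 0.766
edge corner L [0.5614 0.2212 0.1722] err 0.0013 u,v,w -0.0857 0.0484 0.0792 ang 0.746
edge corner R [0.5445 0.1217 0.1815] err 0.0006 u,v,w -0.0837 -0.0525 0.0885 ang 0.813
```

>>> step_arm([
  [0.01,0,0,-0.002],
  [0.025,-0.01,0,-0.002],
  [0.04,-0.025,0,-0.002],
  [0.052,-0.042,0,-0.002],
  [0.058,-0.056,0,-0.002],
  [0.058,-0.06,0,-0.002],
  [0.058,-0.06,0,-0.002],
])

```text
t: 8.62
tcp_pos: [0.5112, 0.1816, 0.137]
tool_rot: [-0.449, 0.544, 0.452, 0.545]
force: [-0.0, 0.7, -0.2]
finger_gap: 0.001
```

```bash
python3 - <<'E'
from h import *
go()
s=telemetry.sense();d=s["tcp_pos"]-HINGE;print("u,v,w",d@cx,d@cy,d[2])
for n in ("scene",): cv2.imwrite(f"pics/{n}10.png",cv2.resize(optics.snapshot(n)[130:250,300:420,::-1],None,fx=5,fy=5,interpolation=cv2.INTER_CUBIC))
E
```

```text
t 8.6167 tcp [0.5112 0.1816 0.137 ] F [-0.01  0.69 -0.15] gap 0.0005675243849684695 q6 [ 0.133  0.52   1.712  0.005  0.911 -1.253]
tool axes [[-0.002, -0.982, 0.187], [0.004, 0.187, 0.982], [-1.0, 0.003, 0.003]] turn options (z->+cy,-cy) [np.float64(-0.0005431349312535995), np.float64(3.1410495186585394)]
u,v,w -0.12770037678296256 0.00018699441004015396 0.04404667922881286
```

View pics/scene10.png

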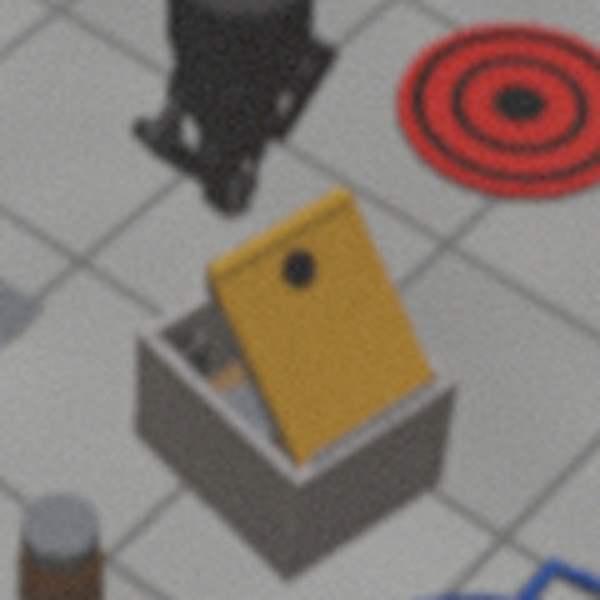

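```bash
python3 - <<'E'
from h import *
P=telemetry.sense()["tcp_pos"]+.011*cx-.005*cy
for dz in (0,.01,.02,.03): print(dz,((proj("scene",P+[0,0,dz])-[300,130])*5).round(0))
E
```

```text
0 [[227. 245.]]
0.01 [[228. 233.]]
0.02 [[229. 221.]]
0.03 [[229. 208.]]
```

>>> step_arm([
  [0.004,-0.004,0,0],
  [0.005,-0.008,0,0],
  [0.005,-0.012,0,0],
  [0.005,-0.016,0,0],
  [0.005,-0.02,0,0],
  [0.005,-0.024,0,0],
  [0.005,-0.026,0,0],
])

```text
t: 9.25
tcp_pos: [0.5359, 0.177, 0.1324]
tool_rot: [-0.449, 0.545, 0.453, 0.545]
force: [-3.0, 0.6, 1.7]
finger_gap: 0.003
```

```bash
cat > look.py <<'E'
import sys
from h import *
go()
s=telemetry.sense();d=s["tcp_pos"]-HINGE;print("u,v,w",d@cx,d@cy,d[2])
n="scene"; cv2.imwrite(f"pics/{n}{sys.argv[1]}.png",cv2.resize(optics.snapshot(n)[130:250,300:420,::-1],None,fx=5,fy=5,interpolation=cv2.INTER_CUBIC))
E
python3 look.py 11
```

```text
t 9.25 tcp [0.5359 0.177  0.1324] F [-3.01  0.56  1.7 ] gap 0.003390957979436897 q6 [ 0.119  0.552  1.66   0.005  0.933 -1.268]
tool axes [[-0.003, -0.982, 0.187], [0.004, 0.187, 0.982], [-1.0, 0.004, 0.003]] turn options (z->+cy,-cy) [np.float64(-0.00041496578115624163), np.float64(3.141177687808637)]
u,v,w -0.10253276934816212 0.00022214799711219382 0.03941730887984654
```

View pics/scene11.png

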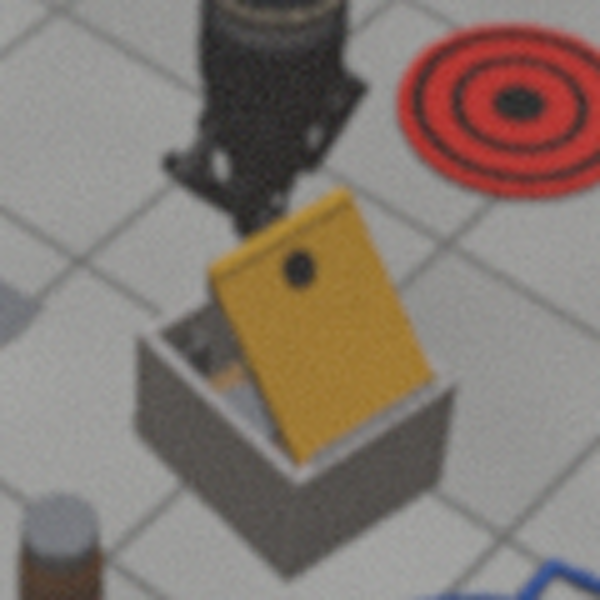

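Contact: the edge reacts with -3 N along x. Now I'll follow the edge's arc, towards the hinge and up.

>>> step_arm([
  [-0.003,-0.004,0,0],
  [-0.006,-0.008,0,0],
  [-0.009,-0.012,0,0],
  [-0.012,-0.016,0,0],
  [-0.0145,-0.02,0,0],
  [-0.017,-0.024,0,0],
  [-0.019,-0.028,0,0],
  [-0.021,-0.032,0,0],
])

```text
t: 9.97
tcp_pos: [0.5681, 0.1708, 0.1535]
tool_rot: [-0.449, 0.545, 0.453, 0.545]
force: [-0.7, 0.4, 1.4]
finger_gap: -0.0
```

```bash
python3 look.py 12
```

```text
t 9.9667 tcp [0.5681 0.1708 0.1535] F [-0.66  0.41  1.44] gap -0.00014931498840807192 q6 [ 0.101  0.556  1.569  0.005  1.018 -1.284]
tool axes [[-0.003, -0.982, 0.187], [0.004, 0.187, 0.982], [-1.0, 0.003, 0.004]] turn options (z->+cy,-cy) [np.float64(-0.0007065225156303961), np.float64(3.1408861310741627)]
u,v,w -0.06976173433060524 0.0001623029461927175 0.060511033728237074
```

View pics/scene12.png

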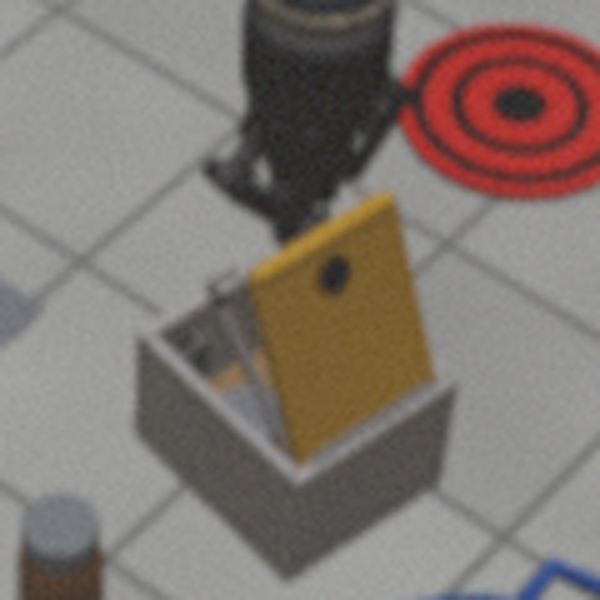

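The lid is riding up on the fingertips, at about 1.1 rad, with its spring arm left behind. I'll continue.

>>> step_arm([
  [-0.002,-0.004,0,0],
  [-0.0037,-0.008,0,0],
  [-0.005,-0.012,0,0],
  [-0.0065,-0.016,0,0],
  [-0.0078,-0.02,0,0],
  [-0.009,-0.024,0,0],
  [-0.01,-0.028,0,0],
  [-0.011,-0.032,0,0],
])

```text
t: 10.68
tcp_pos: [0.6013, 0.1645, 0.1649]
tool_rot: [-0.45, 0.544, 0.452, 0.546]
force: [-1.1, 0.6, 0.5]
finger_gap: 0.003
```

```bash
python3 look.py 13
```

```text
t 10.6833 tcp [0.6013 0.1645 0.1649] F [-1.08  0.65  0.5 ] gap 0.0027994576621236766 q6 [ 0.086  0.578  1.482  0.005  1.081 -1.299]
tool axes [[-0.0, -0.982, 0.187], [0.004, 0.187, 0.982], [-1.0, 0.001, 0.004]] turn options (z->+cy,-cy) [np.float64(-0.0008770701078155102), np.float64(3.1407155834819775)]
u,v,w -0.03592173558782955 0.00016076489088965185 0.07191944566634909
```

View pics/scene13.png

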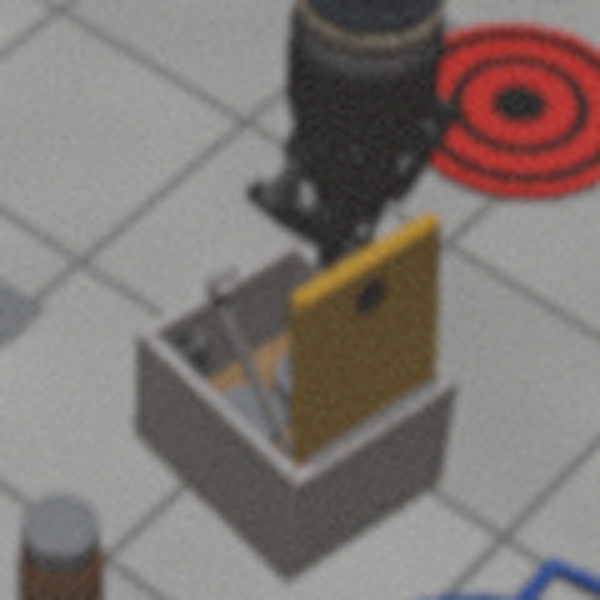

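>>> step_arm([
  [-0.001,-0.004,0,0],
  [-0.0015,-0.008,0,0],
  [-0.002,-0.012,0,0],
  [-0.002,-0.016,0,0],
  [-0.002,-0.02,0,0],
  [-0.002,-0.024,0,0],
  [-0.002,-0.028,0,0],
  [-0.002,-0.03,0,0],
])

```text
t: 11.4
tcp_pos: [0.6327, 0.1585, 0.1671]
tool_rot: [-0.45, 0.543, 0.451, 0.546]
force: [0.0, 0.8, -0.1]
finger_gap: 0.001
```

```bash
python3 look.py 14
```

```text
t 11.4 tcp [0.6327 0.1585 0.1671] F [ 0.04  0.8  -0.14] gap 0.0013044054055012444 q6 [ 0.073  0.611  1.405  0.004  1.123 -1.311]
tool axes [[0.002, -0.982, 0.188], [0.004, 0.188, 0.982], [-1.0, -0.001, 0.004]] turn options (z->+cy,-cy) [np.float64(-0.0013329319440165794), np.float64(3.140259721645777)]
u,v,w -0.0039944712271470575 8.57447221157923e-05 0.0741226935389662
```

View pics/scene14.png

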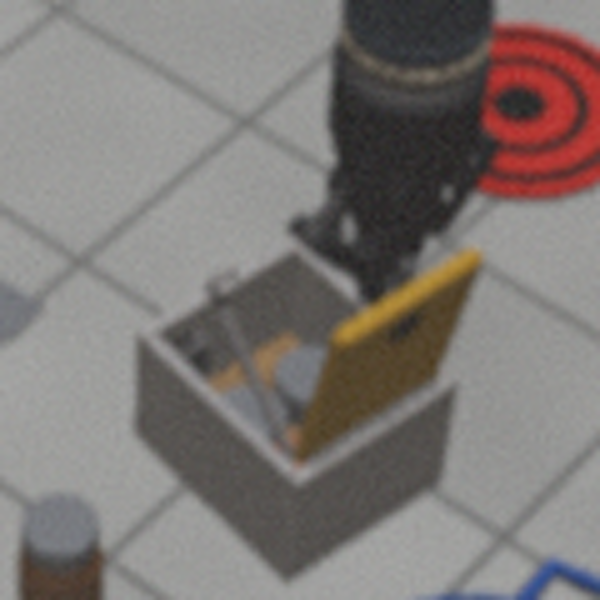

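```bash
python3 - <<'E'
from h import *
for th in (1.5,1.6,1.7,1.8,1.85):
    E=HINGE-.122*np.cos(th)*cx+[0,0,.122*np.sin(th)]
    print(th,[((proj("scene",E+v*cy)-[300,130])*5).round(0).tolist() for v in(.05,-.05)])
E
```

```text
1.5 [[[448.0, 218.0]], [[302.0, 307.0]]]
1.6 [[[464.0, 231.0]], [[318.0, 321.0]]]
1.7 [[[479.0, 246.0]], [[334.0, 336.0]]]
1.8 [[[495.0, 263.0]], [[349.0, 353.0]]]
1.85 [[[502.0, 271.0]], [[356.0, 362.0]]]
```

The lid is at about 1.7 rad, past upright, and the contact force is zero. I'll hold briefly, then back away.

>>> step_arm([
  [0,0,0,0],
  [0,0,0,0],
  [0,0,0,0],
  [0,0,0,0],
])

```text
t: 11.78
tcp_pos: [0.6328, 0.1585, 0.1672]
tool_rot: [-0.45, 0.543, 0.451, 0.546]
force: [0.4, -0.6, -0.3]
finger_gap: -0.002
```

```bash
python3 look.py 15
```

```text
t 11.7833 tcp [0.6328 0.1585 0.1672] F [ 0.41 -0.6  -0.27] gap -0.0019197416293378986 q6 [ 0.073  0.611  1.405  0.004  1.123 -1.311]
tool axes [[0.002, -0.982, 0.188], [0.004, 0.188, 0.982], [-1.0, -0.002, 0.004]] turn options (z->+cy,-cy) [np.float64(-0.0013146613314368315), np.float64(3.1402779922583566)]
u,v,w -0.0038794011479728083 8.548739601448529e-05 0.07417050262507499
```

View pics/scene15.png

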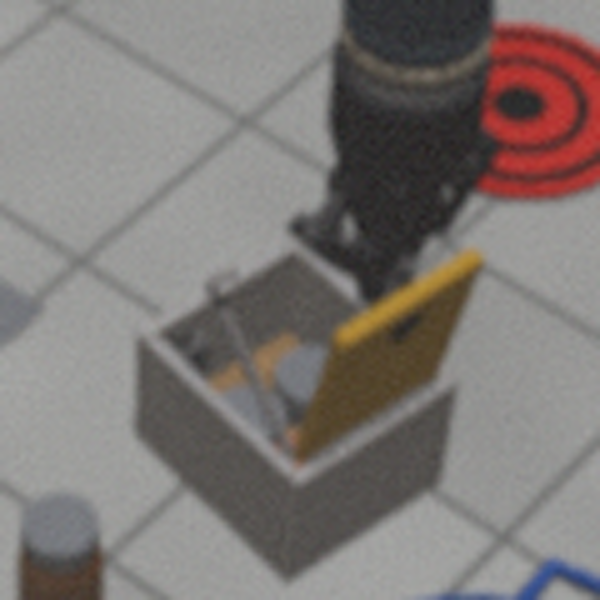

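```bash
python3 - <<'E'
from h import *
for th in (1.6,1.7,1.8,1.85):
    u=np.array([-np.cos(th),np.sin(th)]); nrm=np.array([np.sin(th),np.cos(th)]) # top-surface normal dir
    f=lambda a,b,v: HINGE+(a*u[0]+b*nrm[0])*cx+v*cy+[0,0,a*u[1]+b*nrm[1]]
    print(th,"dot",((proj("scene",f(.095,-.001,0))-[300,130])*5).round(0).tolist(),
      [((proj("scene",f(.122,b,v))-[300,130])*5).round(0).tolist() for v in(.05,-.05) for b in (-.001,-.007,-.013)])
E
```

```text
1.6 dot [[385.0, 308.0]] [[[462.0, 230.0]], [[454.0, 223.0]], [[447.0, 216.0]], [[317.0, 319.0]], [[309.0, 312.0]], [[301.0, 305.0]]]
1.7 dot [[397.0, 320.0]] [[[478.0, 245.0]], [[470.0, 237.0]], [[463.0, 230.0]], [[332.0, 335.0]], [[325.0, 327.0]], [[317.0, 319.0]]]
1.8 dot [[409.0, 333.0]] [[[493.0, 261.0]], [[486.0, 253.0]], [[479.0, 244.0]], [[348.0, 352.0]], [[340.0, 343.0]], [[333.0, 334.0]]]
1.85 dot [[414.0, 339.0]] [[[501.0, 270.0]], [[494.0, 261.0]], [[486.0, 252.0]], [[355.0, 361.0]], [[348.0, 352.0]], [[341.0, 343.0]]]
```

>>> step_arm([
  [0,0.01,0,0],
  [0,0.025,0,0],
  [-0.01,0.05,0,0],
  [-0.03,0.08,0,0],
  [-0.055,0.11,0,0],
  [-0.075,0.14,0,0],
  [-0.075,0.17,0,0],
  [-0.075,0.18,0,0],
])

```text
t: 12.5
tcp_pos: [0.4507, 0.1926, 0.243]
tool_rot: [-0.45, 0.543, 0.452, 0.546]
force: [-1.0, 0.3, -0.1]
finger_gap: -0.004
```

>>> step_arm([
  [0,0,0,0],
  [0,0,0,0],
  [0,0,0,0],
  [0,0,0,0],
  [0,0,0,0],
  [0,0,0,0],
])

```text
t: 13.0
tcp_pos: [0.4516, 0.1924, 0.2424]
tool_rot: [-0.45, 0.544, 0.452, 0.546]
force: [0.2, -0.3, -0.9]
finger_gap: 0.0
```

```bash
python3 look.py 16; python3 -c "
from h import *
for n in ('scene','top'): cv2.imwrite(f'pics/{n}17.png',optics.snapshot(n)[:,:,::-1])
cv2.imwrite('pics/top17c.png',cv2.resize(cv2.imread('pics/top17.png')[195:280,205:305],None,fx=7,fy=7,interpolation=cv2.INTER_CUBIC))"
```

```text
t 13.0 tcp [0.4516 0.1924 0.2424] F [ 0.2  -0.31 -0.92] gap 0.00022914855371432326 q6 [ 0.172  0.306  1.724  0.005  1.112 -1.213]
tool axes [[-0.0, -0.982, 0.187], [0.004, 0.187, 0.982], [-1.0, 0.001, 0.004]] turn options (z->+cy,-cy) [np.float64(-0.0004785099521557569), np.float64(3.1411141436376373)]
u,v,w -0.18821502805487617 -0.0003847412445138129 0.14944092768251963
```

View pics/scene16.png

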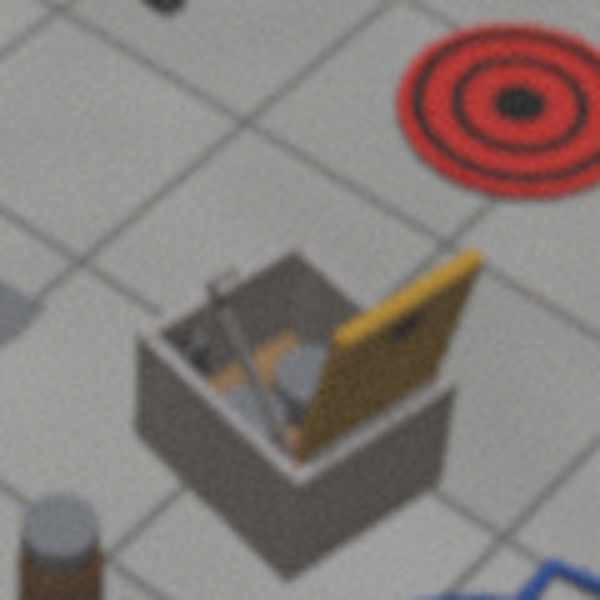

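View pics/top17c.png

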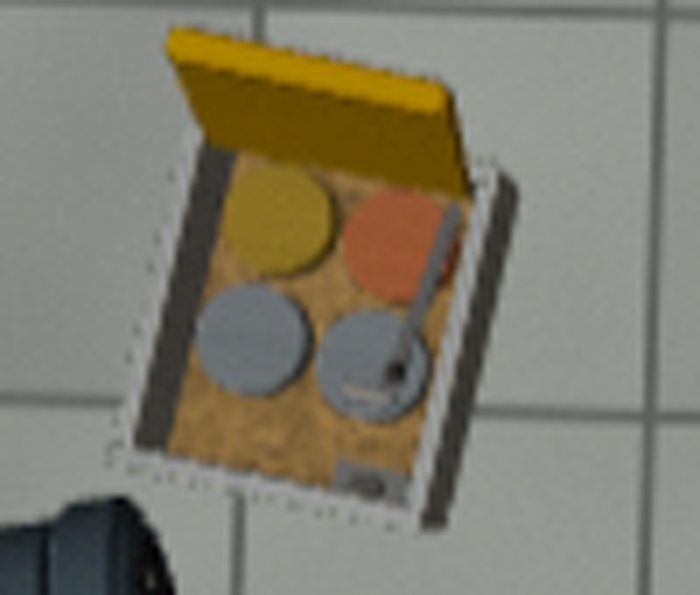

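View pics/scene17.png

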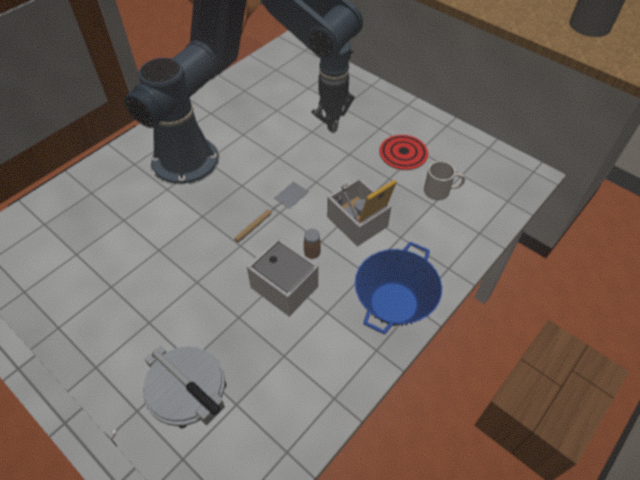

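View pics/top17.png

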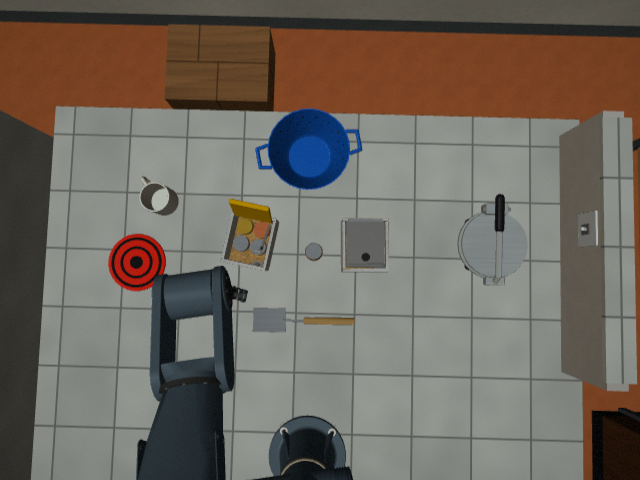

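The lid stands open and still in both views with the hand clear. I'll run one difference check on the other objects and then hand in.

```bash
python3 - <<'E'
import cv2,numpy as np
a=cv2.imread('pics/top0.png').astype(int);b=cv2.imread('pics/top17.png').astype(int)
d=cv2.blur(np.abs(a-b).sum(2).astype(np.float32),(3,3))
for n,(x0,x1,y0,y1) in dict(trivet=(105,150,230,295),mug=(135,180,172,218),colander=(252,365,105,193),jar=(300,328,238,265),grey=(336,394,212,278),press=(452,532,190,290),spatula=(250,360,303,335)).items(): print(n,d[y0:y1,x0:x1].max(),(d[y0:y1,x0:x1]>60).sum())
from station import manip,telemetry
s=telemetry.sense();print(s["t"],s["force"],abs(s["qd"]).max())
print(manip.sign_off())
E
```

```text
trivet 18.88889 0
mug 21.555555 0
colander 20.666666 0
jar 19.11111 0
grey 19.333334 0
press 20.777779 0
spatula 19.777779 0
13.15 [-0.53160835 -1.00922989  0.17010657] 0.005514878524195455
the job is handed in; nothing more can be done
None
```

The yellow lid stands fully open, and I handed the job in at 13.15 s.

**What I did:**
1. I pressed the black dot with the shut fingers until the force reached about 9.4 N at the cushioned stop.
2. I drew the fingers up and back, and the spring lifted the lid ajar by itself. I measured 0.75 to 0.81 rad from the two cameras.
3. I pushed the raised edge along its arc with the closed fingertips, at about 3 N or less, until the lid passed upright.
4. I backed the hand clear.

**Last checks:**
- **Lid:** It did not move between the picture before I backed away and the one after. The pictures put its angle at about 1.7 to 1.8 rad, a little under the stated stop of 1.85. I take it to be resting on its stop, because it stays still when free.
- **Other objects:** The before and after top views show no change at the grey caddy, jar, spatula, press, colander, trivet or mug.
- **Hand:** It is about 0.19 m back from the hinge, with contact force at noise level.

**One disagreement:** The real fingertips were about 20 mm farther back than the reported tool point (TCP). I found this when contact came 20 mm lower than expected, and I allowed for it in the push.

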